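# Shut an access panel and lock its quarter-turn fastener

### The job

Press the ajar access panel of the grey tester case down with the fingertips until it is fully shut. Then set the fingertips in the slot of its orange quarter-turn fastener and turn it clockwise, seen from above, until it stops with the slot in line with the two white marks, so that the panel is locked; leave the fastener unturned while the panel is open. Do not grip anything, open the panel further or touch its underside, and leave the bottle, the capsule and the screwdriver where they are.

Things in the scene. Friction and masses are not known exactly. Their poses are not given: they have to be found in the camera images.
- case: grey steel tester case, heavy and immovable, on the worktop: 220 (its x, front to back) x 210 (its y) x 50 mm high, open at the top under the panel. Origin at the centre of its underside; its x points from the front edge to the hinge edge, z up. The panel's hinge line lies 110 mm along +x from the origin, 54 mm up, parallel to its y. With the panel shut, the panel's top is 62 mm above the worktop and the fastener's axis stands 5 mm along +x from the origin.
- panel (a joint): hinge angle of the aluminium access panel (220 x 210 x 8 mm, hinged at its far edge, front edge lifted when open): 0 = fully shut, positive = open. Starts ajar at 0.18 to 0.4 rad. The hinge is stiff: the panel stays where it is left, and a few newtons on its front edge close it. Its underside is covered by a black rubber gasket 4 mm thick (collider panel_c1), which the fingers must not touch.
- panel_press (a point): point on the panel's top face in the middle of the black anti-slip strip near its front edge: 192 mm from the hinge line, 28 mm from the front edge; moves with the panel. The strip is 30 x 120 mm; the collar round the fastener begins 30 mm behind this point and stands 18 mm above the panel.
- fastener (a joint): angle of the orange quarter-turn fastener on the panel: 0 = unlocked, slot crosswise (along the case's y); grows as it is turned clockwise seen from above; stop at 1.571 = locked, slot front to back (along the case's x) in line with the two white marks on the dark collar. Starts at 0 to 0.3. It turns stiffly at about 0.08 N m and stays where it is left.
- fastener_slot (a point): point on the fastener's axis, on the floor of the slot, 4 mm above the panel's top face; turns with the fastener. Its y axis lies along the slot, its z out of the panel. The slot is 32 mm wide, 14 mm deep and runs right across the disc (94 mm); its ends are closed by a fixed collar of 49 mm inner and 57 mm outer radius, as high as the fastener. The two walls of the slot are what can be pushed.
- dropper_b: small teal oil dropper bottle with a green cap, 34 mm across and 82 mm tall, standing; origin at the centre of its underside
- vacuum_capsule_a: tan vacuum capsule, a drum 61 mm across with a thin stem, 49 mm tall, standing; origin at the centre of its underside
- screwdriver: short flat screwdriver with a wooden handle, 128 x 33 x 24 mm, lying; origin at the middle of its underside

How it is judged:
By the outcome, as a careful person would: the job done as asked, in the order asked, and still so for the second after the job is handed in, with the robot touching nothing.
It also fails if it takes over 48 s, if anything falls off the work surface, if the arm or the gripper's body presses on something with over 40 N, if the wrist force passes 120 N, or if a joint passes its speed limit or range.

### The arm

A 6-joint arm with a two-finger parallel gripper is mounted at the origin on a cart in front of the work surface, level with it; the furniture and walls round the work are solid. World frame = base frame: x ahead of the robot, y to its left, z up, the work surface at z = 0. Lengths are in m, angles in rad, forces in N, time in s.
With the tool pointing down it reaches from about 0.325 to 0.775 m from the base axis. Payload 9.3 kg.
Tool frame: the origin (TCP) lies on the centre line of the jaws, within the pads' length; the fingertips stand 25 mm ahead of it and the grasp point (between the pads) lies 6 mm ahead of it; z points along the fingers, y is the line along which they close (so a half turn about z gives the same grasp; the last joint's range is limited). The gripper opens to 85 mm and grips with 20 to 120 N. Pads are 22 mm wide; open, the fingers measure 114 mm over their backs; the gripper's body (76 mm by 85 mm) begins 54 mm behind the grasp point. The pads swing forward as they close: fully open they stand 13 mm farther back than shut.
Start: joints at [-1.346, 0.259, 0.021, 1.334, 0, 1.418], TCP at [0.203, -0.511, 0.256] pointing down, gripper open.
Joint ranges: [-3.04, 3.04], [-0.91, 1.82], [-1.04, 1.36], [-1.92, 1.95], [-1.52, 1.45], [-3.14, 3.14]. Speed limits (rad/s): [2.22, 2.22, 2.79, 3.14, 3.14, 3.14].

### API

Orientations are given as a unit quaternion [x, y, z, w].
In Python, from station import status, grab_frame, get_calibration, ticket, spotter gives the robot as it stands.
- The arm moves only by the shell command python3 -m pendant 'ROWS' [OPENING]. ROWS is text: rows parted by semicolons, each of 4 numbers parted by spaces: the shift along the world's x, y, z in cm, then the turn about the world's z in degrees. In form: x y z spin; .... A call has 1 to 10 rows; each row shifts and turns the commanded pose from where the row before left it; what a row does not reach is not made up. A row lasts 1/10 s, in which the tool goes at most 50 mm and 8.59 degrees, less where a joint would pass 70% of its speed; a pose out of reach is approached as far as the arm can. A call is refused whole if a number of a shift passes 5 or a number of a turn 8.59, either way. A call with a gripper value outside its range is refused whole. OPENING is the opening, from 0 (shut) to 1 (fully open), set as the call begins (- or left out, the last holds). The fingers move at their own pace and stop on an object; the grip force is fixed at half the most. Time passes only in rows, so rows that do not move let the fingers close. It gives the time, the measured TCP pose, the force, the opening and the grip force at its end, in the units of the state.
- status.get_obs(): the state, without advancing time (a new reading comes with each control period).
- grab_frame(name): name is "side" or "top" or "wrist"; returns (picture, depth): 480x640x3 uint8, blue, green, red; 480x640 float32, m along the optical axis (not along the pixel's ray), 0 where there is no reading.
- get_calibration(name): a dict with "fx", "fy", "cx", "cy" (pixels), "rvec" (rotation vector, rad) and "tvec" (3), from world to camera coordinates, as OpenCV has them. Camera axes: x right, y down, z forward; pixel columns grow to the right and rows downward; lengths in m; the calibration is good to about 2 mm. The wrist camera is an equidistant fisheye: a pixel r from the principal point sees the ray r / f radians off the axis. A picture is of the moment at which its call begins: read the wrist's pose just before it. get_calibration takes no time and is no camera call; for the wrist camera it gives the pose at the moment of the call.
- ticket.close_job(): hands the job in; it is judged then, once.
Trained networks look in the newest picture that a camera, given by its name, has taken for a name from the list of things; names that differ only in an ending like _2 or _b are one class to them, and where a whole thing is asked for, a point or a joint stands for the part that bears it (a point fixed in the world has none). Each returns a list of dicts, best first, with "p" (0 to 1); they miss things now and then, are a little off and sometimes report something else, mostly with a low value. They report only what shows in the picture. A call takes as long as a camera call.
- spotter.trace(camera, thing): "pixels" (480x640 bool, what is visible of it) and "rect" ([centre column, centre row, width, height] in pixels, round what is visible of it).
- spotter.tip_of(camera, thing): "point" ([column, row] in pixels: a listed point, or the origin of a listed thing).
The state is a dict: "time": time; "qpos": joint angles; "qvel": joint speeds; "effort": joint torques, N m; "tool_pos": TCP position; "tool_rot": TCP orientation; "wrist_force": force on the tool from outside, world axes, zero at the start; "moment": the same for the moment, N m; "opening": finger opening in m; "finger_force": force on a finger pad.
Only numpy, scipy, OpenCV 4.12 (cv2) and the standard library are available. Lean on these libraries where they do the work, as an engineer would, in place of code of your own. Each camera call takes 0.05 s, during which the arm holds its last target. There are 200 camera calls.

## Working session

There is one attempt and no reset: what is moved stays moved. The work goes in short steps, Python scripts to look and compute and a shell command to move; the robot and the scene stay as the last step left them, time stands still between calls to the robot, and variables do not carry over. Pictures are saved under pics/ and viewed, at most 10 in all, crops included, and the job is handed in when it is done.

```bash
mkdir -p pics; ls; cat > h.py <<'E'
import numpy as np,cv2
from station import status,grab_frame,get_calibration,ticket,spotter
def world(name,px,d):
    c=get_calibration(name);R=cv2.Rodrigues(np.array(c["rvec"],float))[0];t=np.array(c["tvec"],float).ravel()
    px=np.atleast_2d(px).astype(float);d=np.atleast_1d(d)
    x=(px[:,0]-c["cx"])/c["fx"];y=(px[:,1]-c["cy"])/c["fy"]
    P=np.stack([x*d,y*d,d],1)
    return (P-t)@R
E
python3 - <<'E'
from h import *
ims=[]
for n in("top","side"):
    im,d=grab_frame(n);ims.append(im);np.save(n+"_d.npy",d);cv2.imwrite(f"pics/{n}0.png",im)
    for th in("panel_press","fastener_slot","case"):
        for r in spotter.tip_of(n,th)[:1]:
            u,v=map(int,np.round(r["point"]));dd=d[v,u]
            print(n,th,r["p"],u,v,dd,world(n,[u,v],dd).round(4))
print(status.get_obs()["tool_pos"],status.get_obs()["time"])
E
```

```text
pics
top panel_press 0.76 365 280 0.9511365 [[ 0.5311 -0.076   0.1285]]
top fastener_slot 0.87 349 231 0.9863859 [[ 0.6102 -0.0527  0.1002]]
top case 0.7 348 247 0.95652044 [[ 0.5825 -0.0491  0.1275]]
side panel_press 0.68 350 183 1.2174253 [[ 0.5211 -0.0707  0.1361]]
side fastener_slot 0.85 310 204 1.2110176 [[ 0.6073 -0.0417  0.1044]]
side case 0.85 316 241 1.26754 [[ 0.597  -0.0433  0.0071]]
[ 0.20286404 -0.51118284  0.25619051] 0.4
```

View pics/top0.png

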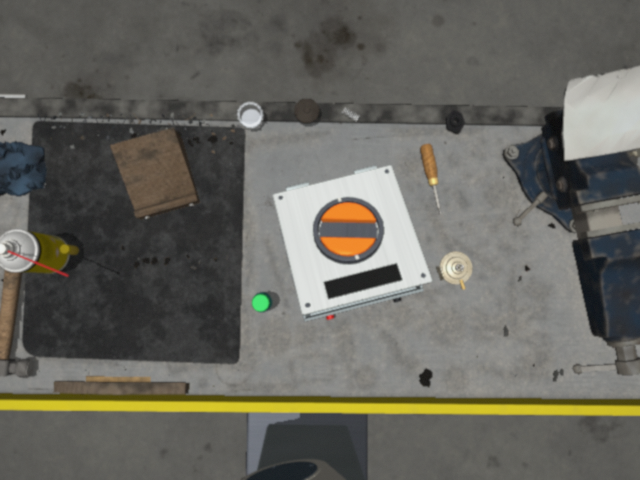

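View pics/side0.png

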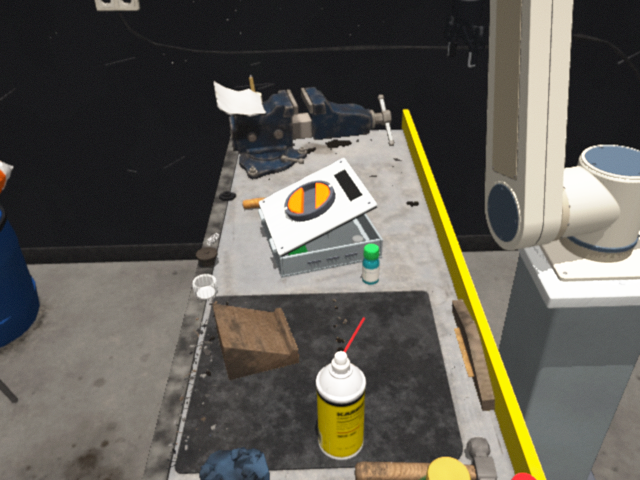

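Top view: the case is yawed about 15°. The strip is near (363,281), and the fastener is at (349,230) with its slot almost horizontal in the image. The bottle (261,302) and capsule (456,267) flank the case, and the screwdriver is at (430,175). Side view: the panel is ajar, with its front edge lifted towards the robot.

```bash
cat >> h.py <<'E'
def measure():
    im,d=grab_frame("top")
    m=spotter.trace("top","panel")[0]["pixels"]&(d>0)
    hsv=cv2.cvtColor(im,cv2.COLOR_BGR2HSV)
    v,u=np.nonzero(m); P=world("top",np.stack([u,v],1),d[v,u]); H=hsv[v,u]
    w=(H[:,2]>170)&(H[:,1]<40)&(P[:,2]>.05)
    Q=P[w]
    for _ in range(4):
        c=Q.mean(0);n=np.linalg.svd(Q-c,full_matrices=False)[2][2];n*=np.sign(n[2])
        Q=Q[abs((Q-c)@n)<.003]
    print("plane c",c.round(4),"n",n.round(4),"tilt",np.arccos(n[2]).round(4),"dir",np.degrees(np.arctan2(n[1],n[0])).round(2),len(Q))
    rect=cv2.minAreaRect(P[w][:,:2].astype(np.float32)*1000);print("rect mm",rect, cv2.boxPoints(rect).round(0).tolist())
    # orange
    o=(hsv[...,0]<18)&(hsv[...,1]>150)&(hsv[...,2]>150)
    o[:, :300]=0;o[:,400:]=0;o[:180]=0;o[275:]=0
    k,l,st,ce=cv2.connectedComponentsWithStats(o.astype(np.uint8))
    idx=np.argsort(-st[1:,4])[:2]+1
    C=[world("top",ce[i],np.median(d[l==i]))[0] for i in idx];C=np.array(C)
    print("fast centre",C.mean(0).round(4),"slot normal dir deg",np.degrees(np.arctan2(*(C[0]-C[1])[[1,0]])).round(1))
    # strip
    s=(H[:,2]<45)
    S=P[s];r=cv2.minAreaRect(S[:,:2].astype(np.float32)*1000);print("strip",r,np.median(S[:,2]))
    return c,n,C
E
python3 - <<'E'
from h import *
measure()
d=np.load("top_d.npy")
for t in("dropper","vacuum_capsule","screwdriver"):
    for t2 in (t,t+"_b",t+"_a"):
        try:r=spotter.trace("top",t2)
        except Exception as e: continue
        if r:
            v,u=np.nonzero(r[0]["pixels"]);P=world("top",np.stack([u,v],1),d[v,u]);print(t2,r[0]["p"],P.min(0).round(3),P.max(0).round(3));break
E
```

```text
plane c [ 0.6013 -0.0516  0.1008] n [0.3466 0.0926 0.9334] tilt 0.3669 dir 14.95 9839
rect mm ((602.3414306640625, -52.589256286621094), (207.92837524414062, 209.13694763183594), 14.853265762329102) [[475.0, 22.0], [529.0, -180.0], [730.0, -127.0], [676.0, 75.0]]
fast centre [ 0.6124 -0.0495  0.115 ] slot normal dir deg -3.4
strip ((530.2179565429688, -71.59478759765625), (22.613758087158203, 114.06427001953125), 14.960249900817871) 0.1300743820777825
dropper 0.69 [ 0.473  0.026 -0.001] [0.525 0.106 1.082]
vacuum_capsule 0.63 [ 0.525 -0.277 -0.002] [0.582 0.026 1.082]
screwdriver 0.89 [ 0.694 -0.221 -0.002] [ 0.772 -0.189  0.028]
```

```bash
python3 - <<'E'
from h import *
from scipy.spatial.transform import Rotation as R
o=status.get_obs();M=R.from_quat(o["tool_rot"]).as_matrix();print(M.round(3),o["qpos"],o["opening"],o["time"])
E
python3 -m pendant '3 4 0 0;3 4 0 0;3 4 0 0;3 4 0 0;3 4 0 0;3 4 0 0;3 4 0 0;3 4 0 0;3 4 0 0;3 4 0 0' 0; python3 -c "
from h import *
print(status.get_obs()['qpos'])"
```

```text
[[ 0.929  0.369  0.   ]
 [ 0.369 -0.929 -0.   ]
 [ 0.     0.    -1.   ]] [-1.34559535e+00  2.58578415e-01  2.15117284e-02  1.33371223e+00
  2.83970152e-06  1.41821707e+00] 0.08544955829356485 0.65
time: 1.65
tool_pos: [0.5038, -0.1093, 0.2566]
tool_rot: [0.982, 0.188, 0.0, 0.0]
wrist_force: [1.4, -1.5, 0.3]
opening: -0.0001
finger_force: 0.0
[-3.76436443e-01  1.99149874e-01 -5.72861718e-02  1.31362333e+00
 -9.24189727e-05  2.38736488e+00]
```

```bash
python3 -m pendant '0.4 0.6 0 8.59;0.4 0.6 0 8.59;0.4 0.6 0 8.59;0.4 0.6 0 8.59;0.4 0.6 0 8.59;0.4 0.6 0 8.59;0 0 0 8.59;0 0 0 8.59;0 0 0 8.59;0 0 0 8.59'; python3 -m pendant '0 0 -1 8.59;0 0 -1 8.59;0 0 -1 8.59;0 0 -1 8.59;0 0 -1 8.59;0 0 -1 8.59;0 0 -1 8.59;0 0 -0.5 8.59;0 0 0 0;0 0 0 0'
python3 -c "
from h import *
print(status.get_obs()['qpos'])
im,d=grab_frame('side');cv2.imwrite('pics/s1.png',im[120:320,200:440].repeat(2,0).repeat(2,1))"
```

```text
time: 2.65
tool_pos: [0.5269, -0.0752, 0.2563]
tool_rot: [0.588, 0.809, 0.0, 0.0]
wrist_force: [0.3, -0.1, 0.2]
opening: -0.0
finger_force: 0.0
time: 3.65
tool_pos: [0.5269, -0.0752, 0.1815]
tool_rot: [0.035, 0.999, -0.0, 0.0]
wrist_force: [0.4, 0.2, 0.4]
opening: 0.0002
finger_force: 0.0
[-2.99512228e-01  2.61702586e-01 -1.68262993e-01  1.14073754e+00
 -5.09687637e-06 -2.29845559e-01]
```

View pics/s1.png

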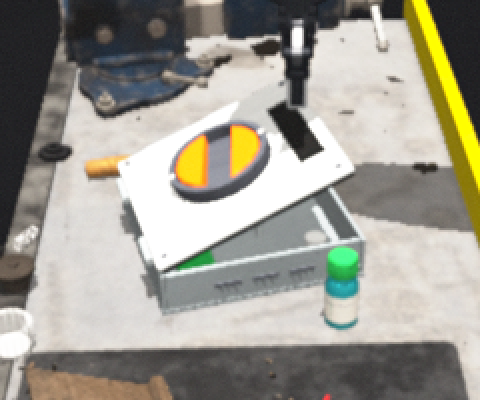

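The closed fingers stand over the black strip at about (295,100) in the crop. Next I press down along the hinge arc.

```bash
python3 -m pendant '0 0 -1 0;0 0 -1 0;0 0 -0.5 0;-0.3 -0.1 -1 0;-0.3 -0.1 -1 0;-0.3 -0.1 -1 0'; python3 -m pendant '-0.2 -0.1 -1 0;-0.2 0 -1 0;-0.1 0 -0.7 0;0 0 -0.4 0;0 0 0 0'
```

```text
time: 4.3
tool_pos: [0.5177, -0.0781, 0.1254]
tool_rot: [0.033, 0.999, 0.0, 0.0]
wrist_force: [1.9, 1.4, 1.5]
opening: -0.0
finger_force: 1.1
time: 4.8
tool_pos: [0.5124, -0.0792, 0.0946]
tool_rot: [0.033, 0.999, 0.0, -0.001]
wrist_force: [-0.8, 1.0, -1.1]
opening: -0.0003
finger_force: 0.0
```

```bash
python3 -m pendant '0 0 -0.3 0;0 0 -0.3 0;0 0 -0.2 0;0 0 0 0';  python3 -m pendant '0 0 -0.2 0;0 0 -0.1 0;0 0 0 0'
```

```text
time: 5.2
tool_pos: [0.5129, -0.0792, 0.0871]
tool_rot: [0.033, 0.999, 0.0, -0.0]
wrist_force: [-0.2, 0.5, 0.0]
opening: 0.0001
finger_force: 0.0
time: 5.5
tool_pos: [0.513, -0.0792, 0.0867]
tool_rot: [0.032, 0.999, -0.0, 0.001]
wrist_force: [-11.3, 2.1, 30.5]
opening: 0.0
finger_force: 15.2
```

```bash
python3 -m pendant '0 0 2 0;0 0 4 0;-2 0 2 0;-4 0 0 0;-4 0 0 0;0 0 0 0' 0.58; python3 - <<'E'
from h import *
measure()
im,_=grab_frame('side');t,_=grab_frame('top')
a=np.hstack([im[120:320,200:440],t[140:340,230:470]])
cv2.imwrite('pics/s2.png',cv2.resize(a,None,fx=1.66,fy=1.66))
E
```

```text
time: 6.1
tool_pos: [0.4088, -0.0783, 0.1643]
tool_rot: [0.033, 0.999, 0.0, -0.001]
wrist_force: [0.2, -0.1, 1.0]
opening: 0.0496
finger_force: 0.0
plane c [ 0.5993 -0.0528  0.0611] n [-3.e-04  2.e-04  1.e+00] tilt 0.0004 dir 143.45 9709
rect mm ((594.0009155273438, -55.12335205078125), (219.79681396484375, 209.4281005859375), 14.946666717529297) [[461.0, 18.0], [515.0, -185.0], [727.0, -128.0], [673.0, 74.0]]
fast centre [ 0.599  -0.0542  0.0787] slot normal dir deg -4.3
strip ((515.0560913085938, -75.77833557128906), (23.82048988342285, 113.31798553466797), 15.396108627319336) 0.06179632842249964
```

View pics/s2.png

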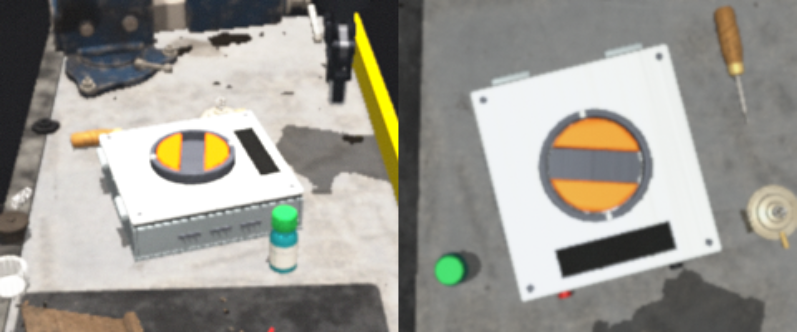

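Panel is shut (tilt 0.0004). The slot at (595,163) in the crop lies along 85.7°, and the tool y at 86.2° matches it.

```bash
python3 -m pendant '4 0.5 0 0;5 0.6 0 0;5 0.7 0 0;4 0.5 0 0;1 0.15 0 0;0 0 -2 -0.5;0 0 -2 0;0 0 0 0'; python3 - <<'E'
from h import *
im,_=grab_frame('side');w,_=grab_frame('wrist')
cv2.imwrite('pics/s3.png',np.hstack([cv2.resize(im[130:290,210:370],(400,400)),cv2.resize(w,None,fx=.6,fy=.6)[:288].copy() if 0 else cv2.copyMakeBorder(cv2.resize(w,(400,300)),0,100,0,0,0)]))
E
```

```text
time: 7.1
tool_pos: [0.6009, -0.0544, 0.1212]
tool_rot: [0.037, 0.999, 0.001, -0.003]
wrist_force: [-0.6, 0.5, -0.4]
opening: 0.0495
finger_force: 0.0
```

View pics/s3.png

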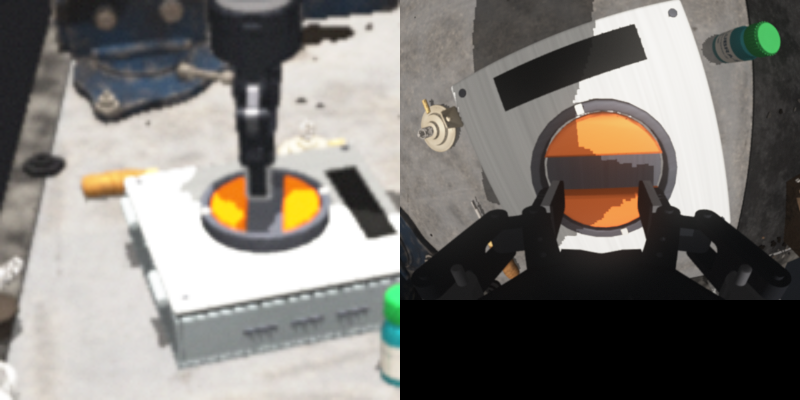

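The fingers straddle the axis above the slot and line up with it (side crop, slot at about (265,210)). I'm lowering into the slot.

```bash
python3 -m pendant '-0.2 0 -1 0;0 0 -1 0;0 0 0 0'; python3 -m pendant '0 0 -0.5 0;0 0 -0.4 0;0 0 -0.2 0;0 0 0 0'
```

```text
time: 7.5
tool_pos: [0.5993, -0.0547, 0.1031]
tool_rot: [0.037, 0.999, 0.0, -0.001]
wrist_force: [-0.5, -0.3, 1.3]
opening: 0.0494
finger_force: 0.0
time: 7.9
tool_pos: [0.6, -0.0548, 0.093]
tool_rot: [0.037, 0.999, 0.0, -0.0]
wrist_force: [-0.1, 0.0, -0.4]
opening: 0.0496
finger_force: 0.0
```

```bash
python3 -m pendant '0 0 0 -6;0 0 0 -6;0 0 0 -6;0 0 0 -6;0 0 0 -6;0 0 0 -6;0 0 0 -6;0 0 0 -6;0 0 0 -6;0 0 0 -6'; python3 -m pendant '0 0 0 -5;0 0 0 -4;0 0 0 0'; python3 -c "
from h import *
o=status.get_obs();print(o['moment'],o['tool_rot'])"
```

```text
time: 8.9
tool_pos: [0.5983, -0.0542, 0.0929]
tool_rot: [0.533, 0.846, -0.001, -0.002]
wrist_force: [-7.0, 2.8, 0.5]
opening: 0.05
finger_force: 3.0
time: 9.2
tool_pos: [0.5986, -0.0541, 0.0929]
tool_rot: [0.597, 0.802, -0.0, -0.002]
wrist_force: [-3.9, 2.6, -1.3]
opening: 0.0499
finger_force: 2.1
[0.60408689 0.97333286 0.09601175] [ 5.97224489e-01  8.02072455e-01 -3.62362689e-04 -1.59863166e-03]
```

```bash
for i in 1; do python3 -m pendant '0 0 0 -3;0 0 0 -3;0 0 0 0'; python3 -c "
from h import *
o=status.get_obs();print(o['moment'])"; python3 -m pendant '0 0 0 -2;0 0 0 -1.5;0 0 0 0'; python3 -c "
from h import *
o=status.get_obs();print(o['moment'])"; done
```

```text
time: 9.5
tool_pos: [0.5987, -0.054, 0.0928]
tool_rot: [0.638, 0.77, -0.0, -0.002]
wrist_force: [-4.7, 3.2, -1.3]
opening: 0.0495
finger_force: 2.1
[0.66824418 0.89141187 0.10126318]
time: 9.8
tool_pos: [0.5988, -0.0535, 0.0928]
tool_rot: [0.661, 0.751, 0.0, -0.002]
wrist_force: [-3.8, 6.0, -0.6]
opening: 0.0493
finger_force: 3.2
[1.13551327 0.86275791 0.15783125]
```

```bash
python3 -m pendant '0 0 0 -2;0 0 0 0'; python3 -c "
from h import *
o=status.get_obs();print(o['moment'])"; python3 -m pendant '0 0 0 -1.5;0 0 0 0'; python3 -c "
from h import *
o=status.get_obs();print(o['moment'])"
```

```text
time: 10.0
tool_pos: [0.5989, -0.0527, 0.0928]
tool_rot: [0.674, 0.739, 0.001, -0.002]
wrist_force: [-2.8, 9.5, -0.9]
opening: 0.0495
finger_force: 5.0
[1.9352297  0.68297352 0.30178742]
time: 10.2
tool_pos: [0.599, -0.0523, 0.0928]
tool_rot: [0.683, 0.731, 0.001, -0.002]
wrist_force: [-3.3, 11.9, 0.3]
opening: 0.0494
finger_force: 9.9
[2.33868288 0.55259344 0.64332706]
```

The moment has climbed well above 0.1 N m, so the fastener is at its stop. I'll unload, lift out and look.

```bash
python3 -m pendant '0 0 0 5;0 0 0 3;0 0 0 0;0 0 2 0;0 0 3 0;0 0 4 0;-4 0 1 0;-5 0 0 0;-5 0 0 0;-4 0 0 0'; python3 - <<'E'
from h import *
measure()
t,_=grab_frame('top')
cv2.imwrite('pics/s4.png',cv2.resize(t[140:340,230:470],None,fx=3,fy=3))
E
```

```text
time: 11.2
tool_pos: [0.4175, -0.0545, 0.1934]
tool_rot: [0.632, 0.775, -0.0, 0.0]
wrist_force: [-0.6, 0.4, 0.9]
opening: 0.0496
finger_force: 0.0
plane c [ 0.5994 -0.0517  0.061 ] n [-5.e-04  2.e-04  1.e+00] tilt 0.0005 dir 157.33 9781
rect mm ((594.8200073242188, -55.15611267089844), (220.70223999023438, 210.09071350097656), 15.004942893981934) [[461.0, 18.0], [515.0, -185.0], [729.0, -128.0], [674.0, 75.0]]
fast centre [ 0.5983 -0.0536  0.0783] slot normal dir deg -74.0
strip ((515.0260620117188, -75.81745910644531), (23.7318058013916, 113.18885040283203), 14.982542991638184) 0.06170537012179698
```

View pics/s4.png

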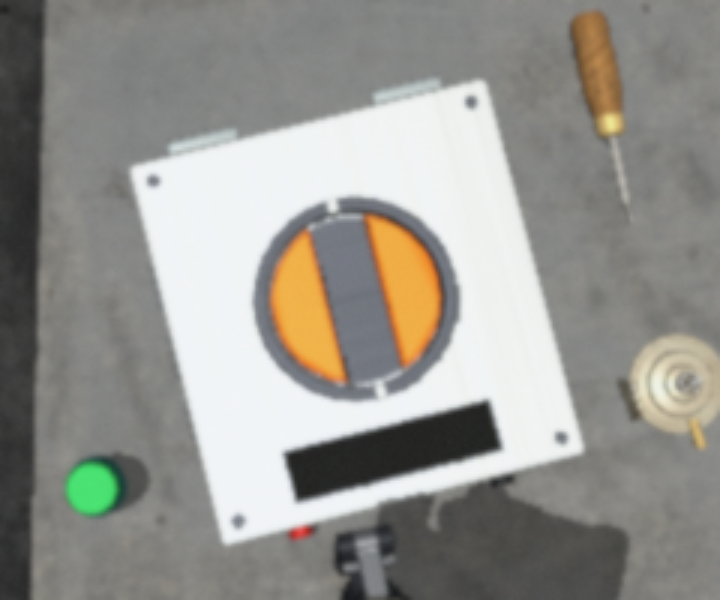

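The slot lies between the two white marks at (333,205) and (381,390), the panel is flat, and the other objects haven't moved.

```bash
python3 -c "
from h import *
print(ticket.close_job())"
```

```text
the job is handed in; nothing more can be done
None
```

The panel is pressed fully shut and the fastener is turned clockwise to its stop, with the slot in line with the white marks to within about 1°; the arm is clear and the job is handed in at about 11 s of the 48 s allowed.

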